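# Fetch the large bearing from behind the supplies in the spares rack

## Task

The larger of the two ball bearings lies at the back of its lane in the spares rack. First stand the two things in front of it, from the same lane, on the grey mat; then lay the bearing flat and centred on the round steel press block, and put the two things back upright, each exactly where it stood before. The other lane's things must end where they were, and nothing may be tipped over.

Things in the scene. Friction and masses are not known exactly. Their poses are not given: they have to be found in the camera images.
- rack: Fixed flat grey tray 250 (x) x 190 (y) mm, base 4 mm thick, with two lanes along its x axis, centred at y = +55 and -55 mm, 66 mm wide inside, between 3 mm walls whose tops are 18 mm above the worktop; open at the front (-x), closed by a like wall at the back. In each lane two supplies stand at about x = -75 and -4 mm, a bearing lies behind them at x = +60 mm. Origin: centre of underside; z up.
- bearing_large: The larger sealed steel ball bearing, lying flat: 47 mm diameter, 14 mm high, at the back of either lane. The walls leave only 9 mm beside it, so it is gripped along the lane: 37 mm are free behind it, but in front only 8 to 15 mm until the supply there is gone. Origin: centre of its underside; z up.
- bearing_small: The smaller ball bearing, 35 mm diameter, 11 mm high, lying flat at the back of the other lane; not wanted. Origin: centre of its underside; z up.
- screw_jar: Round grey tin with a red screw lid (lid stays on), 58 mm diameter, 66 mm high. Stands in one of the four standing places of the rack (any of them). Origin: centre of its underside; z up.
- solder_spool: Spool of solder wire with blue flanges standing on one flange, about 54 mm diameter and 42 mm to the top of the upper flange (a loose wire end sticks up to 50 mm). Stands in one of the four standing places of the rack (any of them). Its own x axis lies within 0.3 rad of the rack's; across y it is 54 mm wide. Origin: centre of its underside, within 3 mm; z up.
- oil_bottle: Small white plastic bottle with a black cap and a plain paper band, body 54 mm diameter, 82 mm high overall, straight sides up to at least 45 mm. Stands in one of the four standing places of the rack (any of them). Origin: centre of its underside; z up.
- grease_tin: Plain closed aluminium can, 58 mm diameter, 58 mm high, sides straight up to 40 mm, then tapering to a 50 mm top. Stands in one of the four standing places of the rack (any of them). Origin: centre of its underside; z up.
- mat: Fixed grey mat, 220 (own x) x 130 (own y) x 3 mm: the side area for the things cleared out of the lane; both fit on it side by side along its x, e.g. 55 mm either side of the centre. Origin: centre of its underside; z up.
- press_block: Fixed round steel block with a small dark bore in the middle of its flat top: top 76 mm diameter, 20 mm above the worktop; foot 84 mm. Mat and block may have swapped places. Origin: centre of its underside; z up.
Not all that is in view belongs to the job. Leave any purple look-alike of the bearing_large alone.

How it is judged:
On the way, in this order (a step that is already met when the one before it is completed fails the run):
1. the two supplies from the large bearing's lane stand upright on the mat while the bearing still lies alone in that lane (distance of bearing_large from where it was at the start of the episode below 0.02 m and ((y of bearing_large in the frame of rack between 0.022 and 0.088 m and not (y of screw_jar in the frame of rack between 0.022 and 0.088 m and x of screw_jar in the frame of rack between -0.125 and 0.125 m) and not (y of solder_spool in the frame of rack between 0.022 and 0.088 m and x of solder_spool in the frame of rack between -0.125 and 0.125 m) and not (y of oil_bottle in the frame of rack between 0.022 and 0.088 m and x of oil_bottle in the frame of rack between -0.125 and 0.125 m) and not (y of grease_tin in the frame of rack between 0.022 and 0.088 m and x of grease_tin in the frame of rack between -0.125 and 0.125 m)) or (y of bearing_large in the frame of rack between -0.088 and -0.022 m and not (y of screw_jar in the frame of rack between -0.088 and -0.022 m and x of screw_jar in the frame of rack between -0.125 and 0.125 m) and not (y of solder_spool in the frame of rack between -0.088 and -0.022 m and x of solder_spool in the frame of rack between -0.125 and 0.125 m) and not (y of oil_bottle in the frame of rack between -0.088 and -0.022 m and x of oil_bottle in the frame of rack between -0.125 and 0.125 m) and not (y of grease_tin in the frame of rack between -0.088 and -0.022 m and x of grease_tin in the frame of rack between -0.125 and 0.125 m))) and ((x of screw_jar in the frame of mat between -0.11 and 0.11 m and y of screw_jar in the frame of mat between -0.065 and 0.065 m and z of each of screw_jar, solder_spool in the frame of mat below 0.008 m and angle between each of screw_jar, solder_spool's own z axis and vertical below 0.15 rad and linear speed of each of screw_jar, solder_spool below 0.02 m/s and x of solder_spool in the frame of mat between -0.11 and 0.11 m and y of solder_spool in the frame of mat between -0.065 and 0.065 m) or (x of screw_jar in the frame of mat between -0.11 and 0.11 m and y of screw_jar in the frame of mat between -0.065 and 0.065 m and z of each of screw_jar, oil_bottle in the frame of mat below 0.008 m and angle between each of screw_jar, oil_bottle's own z axis and vertical below 0.15 rad and linear speed of each of screw_jar, oil_bottle below 0.02 m/s and x of oil_bottle in the frame of mat between -0.11 and 0.11 m and y of oil_bottle in the frame of mat between -0.065 and 0.065 m) or (x of screw_jar in the frame of mat between -0.11 and 0.11 m and y of screw_jar in the frame of mat between -0.065 and 0.065 m and z of each of screw_jar, grease_tin in the frame of mat below 0.008 m and angle between each of screw_jar, grease_tin's own z axis and vertical below 0.15 rad and linear speed of each of screw_jar, grease_tin below 0.02 m/s and x of grease_tin in the frame of mat between -0.11 and 0.11 m and y of grease_tin in the frame of mat between -0.065 and 0.065 m) or (x of solder_spool in the frame of mat between -0.11 and 0.11 m and y of solder_spool in the frame of mat between -0.065 and 0.065 m and z of each of solder_spool, oil_bottle in the frame of mat below 0.008 m and angle between each of solder_spool, oil_bottle's own z axis and vertical below 0.15 rad and linear speed of each of solder_spool, oil_bottle below 0.02 m/s and x of oil_bottle in the frame of mat between -0.11 and 0.11 m and y of oil_bottle in the frame of mat between -0.065 and 0.065 m) or (x of solder_spool in the frame of mat between -0.11 and 0.11 m and y of solder_spool in the frame of mat between -0.065 and 0.065 m and z of each of solder_spool, grease_tin in the frame of mat below 0.008 m and angle between each of solder_spool, grease_tin's own z axis and vertical below 0.15 rad and linear speed of each of solder_spool, grease_tin below 0.02 m/s and x of grease_tin in the frame of mat between -0.11 and 0.11 m and y of grease_tin in the frame of mat between -0.065 and 0.065 m) or (x of oil_bottle in the frame of mat between -0.11 and 0.11 m and y of oil_bottle in the frame of mat between -0.065 and 0.065 m and z of each of oil_bottle, grease_tin in the frame of mat below 0.008 m and angle between each of oil_bottle, grease_tin's own z axis and vertical below 0.15 rad and linear speed of each of oil_bottle, grease_tin below 0.02 m/s and x of grease_tin in the frame of mat between -0.11 and 0.11 m and y of grease_tin in the frame of mat between -0.065 and 0.065 m))), for 0.2 s.
2. the large bearing lies released and centred on the press block (horizontal distance between bearing_large and press_block below 0.012 m and z of bearing_large in the frame of press_block between 0.016 and 0.025 m and angle between bearing_large's own z axis and vertical below 0.1 rad and linear speed of bearing_large below 0.02 m/s and contact force between bearing_large and the fingers below 0.5 N), for 0.2 s.
At the end, for the whole second after the job is handed in: The large bearing lies flat and released on the press block, its centre within 12 mm of the block's; the jar, spool, bottle, can and the small bearing are each at rest, upright and within 15 mm of where they were at the start (all of step 2 and distance of each of screw_jar, solder_spool, oil_bottle, grease_tin, bearing_small from where it was at the start of the episode below 0.015 m and angle between each of screw_jar, solder_spool, oil_bottle, grease_tin, bearing_small's own z axis and vertical below 0.1 rad and linear speed of each of screw_jar, solder_spool, oil_bottle, grease_tin, bearing_small below 0.02 m/s); the robot touches nothing.
It fails at once if a supply is tipped over (more than 0.7 rad) (angle between any of screw_jar, solder_spool, oil_bottle, grease_tin's own z axis and vertical above 0.7 rad).
It also fails if it takes over 144 s, if anything falls off the work surface, if the arm or the gripper's body presses on something with over 40 N, if the wrist force passes 120 N, or if a joint passes its speed limit or range.

## Robot

A 6-joint arm with a two-finger parallel gripper is mounted at the origin on a cart in front of the work surface, level with it; the furniture and walls round the work are solid. World frame = base frame: x ahead of the robot, y to its left, z up, the work surface at z = 0. Lengths are in m, angles in rad, forces in N, time in s.
With the tool pointing down it reaches from about 0.425 to 0.925 m from the base axis. Payload 12.5 kg.
Tool frame: the origin (TCP) lies on the centre line of the jaws, within the pads' length; the fingertips stand 11 mm ahead of it and the grasp point (between the pads) lies 8 mm behind it (arm.tip_extent is the z of the fingertips in the tool frame, in m); z points along the fingers, y is the line along which they close (so a half turn about z gives the same grasp; the last joint's range is limited). The gripper opens to 85 mm and grips with 20 to 120 N. Pads are 22 mm wide; open, the fingers measure 114 mm over their backs; the gripper's body (76 mm by 85 mm) begins 54 mm behind the grasp point. The pads swing forward as they close: fully open they stand 13 mm farther back than shut.
Start: joints at [-1.449, 0.491, 1.559, -0, 1.092, -0.106], TCP at [0.141, -0.609, 0.242] pointing down, gripper open.
Joint ranges: [-3.1, 3.1], [-0.84, 2.19], [0.05, 2.79], [-1.13, 4.28], [0.06, 2.93], [-2.69, 2.69]. Speed limits (rad/s): [2.22, 2.22, 2.79, 3.14, 3.14, 3.14].

## Interface

Orientations are given as a rotation vector (axis times angle).
In Python, from workcell import status, eyes, arm gives the robot as it stands.
- The arm moves only by the tool step_arm, never from a script. Its argument "targets" is a list of rows, each an object with "linear": the shift along the tool's x, y, z in m, a list of three; "dr": the turn, a rotation vector about the tool's x, y, z in degrees, a list of three; "claw": the opening, from -1 (shut) to 1 (fully open). A call has 1 to 12 rows; each row shifts and turns the commanded pose from where the row before left it, along the tool's axes as they then stand; what a row does not reach is not made up. A row lasts 1/8 s, in which the tool goes at most 62.5 mm and 10.7 degrees, less where a joint would pass 70% of its speed; a pose out of reach is approached as far as the arm can. A call with a gripper value outside its range is refused whole. The fingers move at their own pace and stop on an object; the grip force is fixed at half the most. Time passes only in rows, so rows that do not move let the fingers close. It gives the time, the measured TCP pose, the force, the opening and the grip force at its end, in the units of the state.
- status.observe(): the state, without advancing time (a new reading comes with each control period).
- eyes.get_image(name): name is "scene" or "top"; returns the picture (480x640x3 uint8, red, green, blue); there is no depth.
- eyes.camera_info(name): a dict with "intrinsics" (3x3 intrinsics, pixels), "k1" (the pictures are not rectified: a ray, as slopes to the right and down, at radius r is drawn at 1 + k1 r^2 times it, then the intrinsics apply), "R" (3x3) and "t" (3): a world point X has camera coordinates R X + t. Camera axes: x right, y down, z forward; pixel columns grow to the right and rows downward; lengths in m; the calibration is good to about 2 mm. A picture is of the moment at which its call begins. camera_info takes no time and is no camera call.
- arm.hand_in(): hands the job in; it is judged then, once.
Trained networks look in the newest picture that a camera, given by its name, has taken for a name from the list of things; names that differ only in an ending like _2 or _b are one class to them, and where a whole thing is asked for, a point or a joint stands for the part that bears it (a point fixed in the world has none). Each returns a list of dicts, best first, with "score" (0 to 1); they miss things now and then, are a little off and sometimes report something else, mostly with a low value. They report only what shows in the picture. A call takes as long as a camera call. They do not tell look-alikes from the thing itself.
- eyes.masks_of(camera, thing): "pixels" (480x640 bool, what is visible of it) and "point" ([column, row] in pixels, amid what is visible of it).
The state is a dict: "time": time; "q": joint angles; "qd": joint speeds; "joint_efforts": joint torques, N m; "eef_pos": TCP position; "orientation": TCP orientation; "contact_force": force on the tool from outside, world axes, zero at the start; "wrist_torque": the same for the moment, N m; "gripper_width": finger opening in m; "grip_force": force on a finger pad.
Only numpy, scipy, OpenCV 4.12 (cv2) and the standard library are available. Lean on these libraries where they do the work, as an engineer would, in place of code of your own. Each camera call takes 0.05 s, during which the arm holds its last target. There are 200 camera calls.

## Working session

There is one attempt and no reset: what is moved stays moved. The work goes in short steps, Python scripts to look and compute and a tool call to move; the robot and the scene stay as the last step left them, time stands still between calls to the robot, and variables do not carry over. Pictures are saved under pics/ and viewed, at most 14 in all, crops included, and the job is handed in when it is done.

Besides the shell and the picture viewer there is one more tool, called after "Request:" in YAML: its name, and indented under it one key for each argument. step_arm: Moves the arm, as the interface text tells. Its arguments: {"type":"object","properties":{"targets":{"type":"array"}},"required":["targets"]}

```bash
ls; mkdir -p pics; python3 - <<'E'
from workcell import status, eyes, arm
import cv2
for n in("scene","top"):
    im=eyes.get_image(n); cv2.imwrite(f"pics/{n}0.png",im[:,:,::-1])
    c=eyes.camera_info(n); print(n,c)
s=status.observe(); print(s); print(arm.tip_extent)
E
```

```text
pics
scene {'intrinsics': array([[569.43980486,   0.        , 327.99202512],
       [  0.        , 569.43980486, 237.32982646],
       [  0.        ,   0.        ,   1.        ]]), 'k1': -0.09631611074885718, 'R': array([[ 0.58576016, -0.81048312, -0.00146457],
       [-0.61992281, -0.44687108, -0.64498213],
       [ 0.52209265,  0.37871276, -0.76419625]]), 't': array([-0.37408064,  0.4199662 ,  1.05215756])}
top {'intrinsics': array([[595.79551379,   0.        , 325.3860682 ],
       [  0.        , 595.79551379, 238.05108554],
       [  0.        ,   0.        ,   1.        ]]), 'k1': -0.12932679716736992, 'R': array([[ 0.01893644, -0.99969639,  0.01576503],
       [-0.99491314, -0.02040151, -0.09864903],
       [ 0.09894071, -0.01381677, -0.9949974 ]]), 't': array([-0.03393526,  0.59588536,  1.16093873])}
{'time': 0.1, 'q': array([-1.44857739e+00,  4.91498087e-01,  1.55940815e+00, -1.08377068e-05,
        1.09169160e+00, -1.05590835e-01]), 'qd': array([ 0.00108596, -0.00045187, -0.00320637,  0.00015182, -0.00048124,
       -0.00041564]), 'joint_efforts': array([ 1.44639474e-03, -6.19446588e+01, -2.62026411e+01, -1.28165984e-04,
        2.89331096e-03, -2.18504749e-05]), 'eef_pos': array([ 0.14115429, -0.60865169,  0.24178015]), 'orientation': array([-3.12023522e+00, -3.56963025e-01,  2.82207635e-05]), 'contact_force': array([-0.35699091, -0.35888424, -0.08794016]), 'wrist_torque': array([-0.04094535, -0.0124172 , -0.04475101]), 'grip_force': 0.0, 'gripper_width': 0.08512850401873338}
0.011
```

View pics/scene0.png

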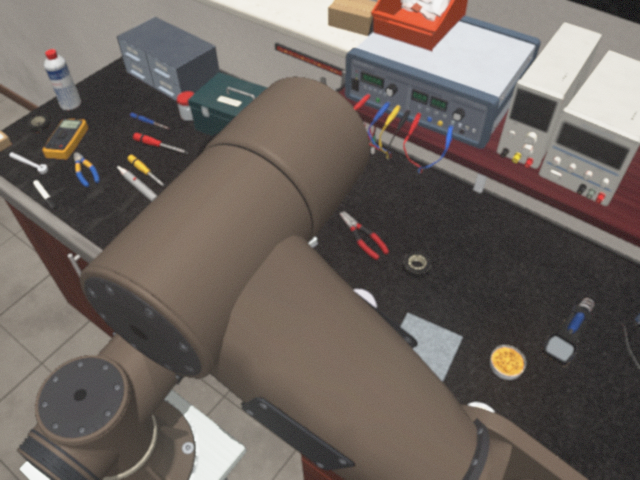

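View pics/top0.png

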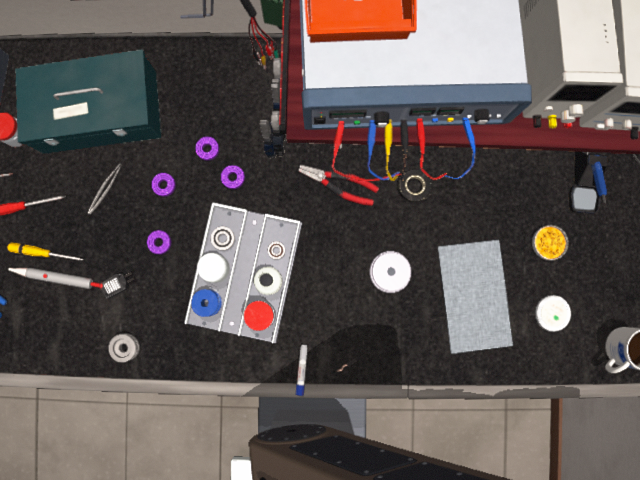

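```bash
cat > h.py <<'E'
from workcell import status, eyes, arm
import numpy as np, cv2
from scipy.optimize import least_squares
from scipy.spatial.transform import Rotation as Rt
def proj(n,X):
    c=eyes.camera_info(n); p=np.atleast_2d(X)@c["R"].T+c["t"]; s=p[:,:2]/p[:,2:]
    s=s*(1+c["k1"]*(s**2).sum(1,keepdims=True)); K=c["intrinsics"]
    return s*[K[0,0],K[1,1]]+K[:2,2]
def unproj(n,px,z):
    f=lambda v: proj(n,[v[0],v[1],z])[0]-px
    return least_squares(f,[.6,0],x_scale=.1).x
def sil(n,x,y,prof):
    a=np.linspace(0,2*np.pi,60)
    P=np.concatenate([np.c_[x+r*np.cos(a),y+r*np.sin(a),0*a+z] for r,z in prof])
    h=cv2.convexHull(proj(n,P).astype(np.float32)); return h
def cen(h):
    m=cv2.moments(h); return np.array([m["m10"]/m["m00"],m["m01"]/m["m00"]]),m["m00"]
def fit(n,px,prof):
    f=lambda v: cen(sil(n,v[0],v[1],prof))[0]-px
    return least_squares(f,unproj(n,px,prof[-1][1]),x_scale=.1,diff_step=1e-3).x
B=.004
PROF=dict(screw_jar=[(.029,B),(.029,B+.066)],solder_spool=[(.027,B),(.027,B+.042)],oil_bottle=[(.027,B),(.027,B+.05),(.012,B+.082)],
 grease_tin=[(.029,B),(.029,B+.04),(.025,B+.058)],bearing_large=[(.0235,B),(.0235,B+.014)],bearing_small=[(.0175,B),(.0175,B+.011)],
 press_block=[(.042,0),(.038,.02)])
def cands(n,thing,k=6):
    out=[]
    for d in eyes.masks_of(n,thing)[:k]:
        m=d["pixels"].astype(np.uint8); ys,xs=np.nonzero(m); out.append((d["score"],np.array([xs.mean(),ys.mean()]),m.sum(),m))
    return out
E
python3 - <<'E'
from h import *
im=eyes.get_image("top")
for t in PROF:
    for s,c,a,m in cands("top",t):
        w=fit("top",c,PROF[t]); print(t,round(s,2),c.round(1),a,"exp area",round(cen(sil("top",*w,PROF[t]))[1]),w.round(4))
for t in("rack","mat"):
    for s,c,a,m in cands("top",t)[:2]:
        k=max(cv2.findContours(m,0,2)[0],key=cv2.contourArea); b=cv2.boxPoints(cv2.minAreaRect(k))
        z=.018 if t=="rack" else .003
        print(t,s,a,c.round(1),[unproj("top",p,z).round(4) for p in b])
cr=cv2.resize(im[190:360,170:320],None,fx=4,fy=3.5,interpolation=2)
cr=cv2.resize(im[195:345,170:320],None,fx=4,fy=4,interpolation=2)
cv2.imwrite("pics/crop0.png",cr[:,:,::-1])
E
```

```text
screw_jar 0.7 [259.2 314.5] 691 exp area 786 [0.4425 0.104 ]
screw_jar 0.63 [205.5 302.4] 649 exp area 858 [0.4634 0.2108]
screw_jar 0.36 [245.3 268.7] 8378 exp area 800 [0.5313 0.1341]
solder_spool 0.83 [205.9 302.3] 663 exp area 679 [0.4635 0.2127]
solder_spool 0.71 [474.7 296.2] 6729 exp area 701 [ 0.4855 -0.3245]
oil_bottle 0.57 [267.8 280.3] 590 exp area 640 [0.5098 0.0899]
grease_tin 0.81 [213.4 267.1] 690 exp area 757 [0.5337 0.2002]
bearing_large 0.94 [162.8 184.2] 384 exp area 443 [0.7031 0.3149]
bearing_large 0.62 [158.3 242.4] 362 exp area 451 [0.5824 0.3182]
bearing_large 0.61 [232.  176.5] 340 exp area 439 [0.7214 0.1717]
bearing_large 0.56 [222.3 237.7] 336 exp area 445 [0.5946 0.187 ]
bearing_large 0.56 [206.9 147.9] 367 exp area 437 [0.7808 0.2265]
bearing_small 0.75 [275.9 250.2] 212 exp area 242 [0.5715 0.0773]
press_block 0.76 [390.2 271.9] 1308 exp area 1316 [ 0.5326 -0.1565]
rack 0.62 7804 [246.3 268.1] [array([0.4215, 0.2577]), array([0.6676, 0.2109]), array([0.6288, 0.0242]), array([0.3849, 0.0737])]
mat 0.9 6678 [475.  296.4] [array([ 0.5865, -0.2518]), array([ 0.6063, -0.3838]), array([ 0.3847, -0.4133]), array([ 0.3673, -0.2824])]
```

View pics/crop0.png

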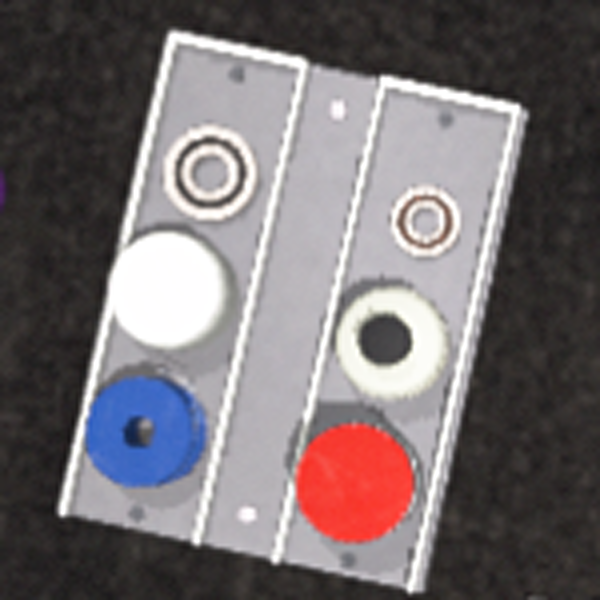

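```bash
cat >> h.py <<'E'
def rack2w(v,p):
    c,s=np.cos(v[2]),np.sin(v[2]); p=np.atleast_2d(p); return np.c_[v[0]+c*p[:,0]-s*p[:,1],v[1]+s*p[:,0]+c*p[:,1],p[:,2]]
E
python3 - <<'E'
from h import *
px=np.array([(172,36),(304,62),(380,78),(521,107),(63,514),(198,543),(277,562),(416,589)])/4+[169.6,194.6]
Y=[89.5,20.5,-20.5,-89.5]
P=np.array([(123.5,y,18) for y in Y]+[(-125,y,18) for y in Y])/1e3
r=least_squares(lambda v:(proj("top",rack2w(v,P))-px).ravel(),[.53,.14,-.2],x_scale=.1)
v=r.x; print("rack",v.round(4),np.degrees(v[2]),"res",r.fun.reshape(-1,2).round(1).tolist())
W=dict(spool=(.4635,.2127),tin=(.5337,.2002),L=(.5946,.187),jar=(.4425,.104),bot=(.5098,.0899),S=(.5715,.0773))
c,s=np.cos(v[2]),np.sin(v[2])
for k,w in W.items():
    d=np.array(w)-v[:2]; print(k,(np.array([c*d[0]+s*d[1],-s*d[0]+c*d[1]])*1e3).round(1))
for x in(-75,-4,60):print(x,rack2w(v,[x/1e3,.055,0]).round(4))
E
```

```text
rack [ 0.5264  0.143  -0.1859] -10.653536341845092 res [[0.2, -0.5], [0.1, -0.1], [0.8, -0.1], [-1.1, -0.4], [0.4, 0.3], [0.0, 0.4], [0.3, -0.1], [-0.7, 0.4]]
spool [-74.7  56.9]
tin [-3.4 57.6]
L [58.9 55.8]
jar [-75.3 -53.8]
bot [ -6.5 -55.3]
S [ 56.5 -56.2]
-75 [[0.4629 0.2109 0.    ]]
-4 [[0.5326 0.1978 0.    ]]
60 [[0.5955 0.186  0.    ]]
```

Request:
step_arm:
  targets:
    - {"linear": [0,0,0],"dr": [0,0,7.9],"claw": 1}
    - {"linear": [0,0,0],"dr": [0,0,7.9],"claw": 1}
    - {"linear": [0,0,0],"dr": [0,0,7.9],"claw": 1}
    - {"linear": [0.0286,-0.0516,0.0047],"dr": [0,0,0],"claw": 1}
    - {"linear": [0.0286,-0.0516,0.0047],"dr": [0,0,0],"claw": 1}
    - {"linear": [0.0286,-0.0516,0.0047],"dr": [0,0,0],"claw": 1}
    - {"linear": [0.0286,-0.0516,0.0047],"dr": [0,0,0],"claw": 1}
    - {"linear": [0.0286,-0.0516,0.0047],"dr": [0,0,0],"claw": 1}
    - {"linear": [0.0286,-0.0516,0.0047],"dr": [0,0,0],"claw": 1}
    - {"linear": [0.0286,-0.0516,0.0047],"dr": [0,0,0],"claw": 1}
    - {"linear": [0.0286,-0.0516,0.0047],"dr": [0,0,0],"claw": 1}
    - {"linear": [0.0286,-0.0516,0.0047],"dr": [0,0,0],"claw": 1}

```text
time: 2.1
eef_pos: [0.4811, -0.1985, 0.2001]
orientation: [3.128, -0.292, 0.001]
contact_force: [-0.0, -1.2, 1.1]
gripper_width: 0.0856
grip_force: 0.0
```

```bash
cat >> h.py <<'E'
def go(x,y,z):
    s=status.observe(); R=Rt.from_rotvec(s["orientation"]); p=s["eef_pos"]
    X=R.as_matrix()[:,0]; d=R.inv().apply(np.array([x,y,z])-p)
    print("t",s["time"],"pos",p.round(4),"yaw",np.degrees(np.arctan2(X[1],X[0])).round(2),"tool z",R.as_matrix()[:,2].round(3),"w",s["gripper_width"],"F",s["contact_force"].round(1),"grip",s["grip_force"],"tip",arm.tip_extent,"q6",s["q"][5].round(2))
    print("delta tool",d.round(4),"dist",np.linalg.norm(d).round(3))
E
python3 -c "
from h import *
go(.463,.212,.16)"
```

```text
t 2.1 pos [ 0.4811 -0.1985  0.2001] yaw -10.65 tool z [ 0.001 -0.    -1.   ] w 0.0856322367992316 F [-0.  -1.2  1.1] grip 0.0 tip 0.011 q6 1.24
delta tool [-0.0937 -0.4     0.0399] dist 0.413
```

Request:
step_arm:
  targets:
    - {"linear": [-0.0117,-0.05,0.005],"dr": [0,0,0],"claw": 1}
    - {"linear": [-0.0117,-0.05,0.005],"dr": [0,0,0],"claw": 1}
    - {"linear": [-0.0117,-0.05,0.005],"dr": [0,0,0],"claw": 1}
    - {"linear": [-0.0117,-0.05,0.005],"dr": [0,0,0],"claw": 1}
    - {"linear": [-0.0117,-0.05,0.005],"dr": [0,0,0],"claw": 1}
    - {"linear": [-0.0117,-0.05,0.005],"dr": [0,0,0],"claw": 1}
    - {"linear": [-0.0117,-0.05,0.005],"dr": [0,0,0],"claw": 1}
    - {"linear": [-0.0117,-0.05,0.005],"dr": [0,0,0],"claw": 1}
    - {"linear": [0,0,0],"dr": [0,0,0],"claw": 1}

```text
time: 3.22
eef_pos: [0.4614, 0.213, 0.1596]
orientation: [-3.129, 0.285, 0.0]
contact_force: [0.4, -0.4, 0.4]
gripper_width: 0.0853
grip_force: 0.0
```

```bash
python3 -c "
from h import *
go(.463,.212,.035)
im=eyes.get_image('scene');cv2.imwrite('pics/s1.png',im[:,:,::-1])"
```

```text
t 3.225 pos [0.4614 0.213  0.1596] yaw -10.41 tool z [-0.  0. -1.] w 0.08531820335703105 F [ 0.4 -0.4  0.4] grip 0.0 tip 0.011 q6 2.05
delta tool [0.0018 0.0007 0.1246] dist 0.125
```

View pics/s1.png

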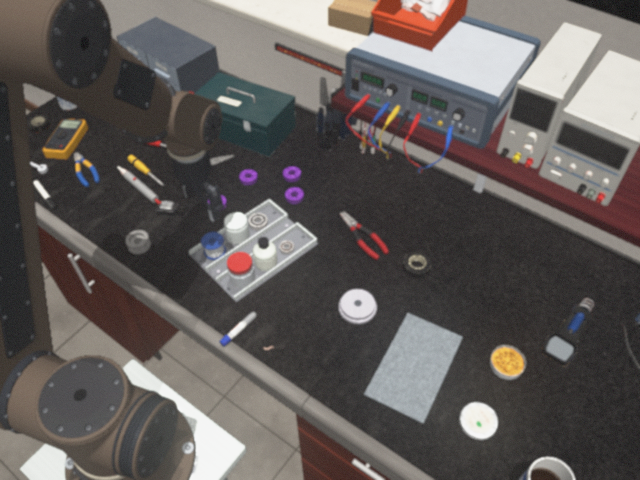

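Request:
step_arm:
  targets:
    - {"linear": [0.0018,0.0007,0.03],"dr": [0,0,0],"claw": 1}
    - {"linear": [0,0,0.03],"dr": [0,0,0],"claw": 1}
    - {"linear": [0,0,0.025],"dr": [0,0,0],"claw": 1}
    - {"linear": [0,0,0.02],"dr": [0,0,0],"claw": 1}
    - {"linear": [0,0,0.012],"dr": [0,0,0],"claw": 1}
    - {"linear": [0,0,0.007],"dr": [0,0,0],"claw": 1}
    - {"linear": [0,0,0],"dr": [0,0,0],"claw": 1}

```text
time: 4.15
eef_pos: [0.4636, 0.2091, 0.036]
orientation: [3.128, -0.292, -0.0]
contact_force: [0.8, 0.2, 0.0]
gripper_width: 0.0851
grip_force: 0.0
```

```bash
python3 -c "
from h import *
go(.463,.212,.035)
im=eyes.get_image('scene');cv2.imwrite('pics/s2.png',cv2.resize(im[140:310,130:330],None,fx=3.5,fy=3.5,interpolation=2)[:,:,::-1])"
```

```text
t 4.15 pos [0.4636 0.2091 0.036 ] yaw -10.67 tool z [-0. -0. -1.] w 0.08513476276450371 F [0.8 0.2 0. ] grip 0.0 tip 0.011 q6 2.05
delta tool [-0.0011 -0.0027  0.001 ] dist 0.003
```

View pics/s2.png

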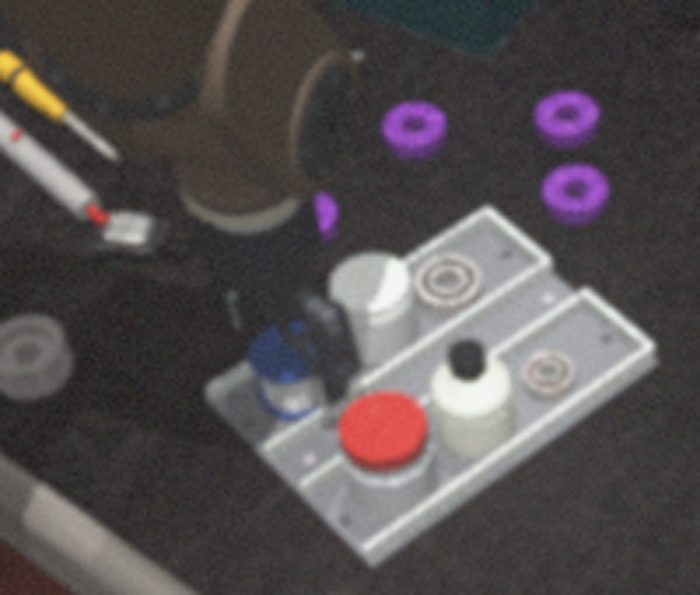

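Request:
step_arm:
  targets:
    - {"linear": [-0.001,-0.0025,0.001],"dr": [0,0,0],"claw": 1}
    - {"linear": [0,0,0],"dr": [0,0,0],"claw": -1}
    - {"linear": [0,0,0],"dr": [0,0,0],"claw": -1}
    - {"linear": [0,0,0],"dr": [0,0,0],"claw": -1}
    - {"linear": [0,0,0],"dr": [0,0,0],"claw": -1}
    - {"linear": [0,0,0],"dr": [0,0,0],"claw": -1}
    - {"linear": [0,0,0],"dr": [0,0,0],"claw": -1}

```text
time: 5.08
eef_pos: [0.4631, 0.2121, 0.0357]
orientation: [-3.128, 0.291, -0.001]
contact_force: [-1.2, -0.5, 9.9]
gripper_width: 0.0521
grip_force: 61.2
```

Request:
step_arm:
  targets:
    - {"linear": [0,0,-0.005],"dr": [0,0,0],"claw": -1}
    - {"linear": [0,0,-0.015],"dr": [0,0,0],"claw": -1}
    - {"linear": [0,0,-0.03],"dr": [0,0,0],"claw": -1}
    - {"linear": [0,0,-0.04],"dr": [0,0,0],"claw": -1}
    - {"linear": [0,0,-0.03],"dr": [0,0,0],"claw": -1}
    - {"linear": [0,0,0],"dr": [0,0,0],"claw": -1}

```text
time: 5.82
eef_pos: [0.4636, 0.2122, 0.1574]
orientation: [-3.126, 0.291, -0.007]
contact_force: [-0.3, -0.4, -2.0]
gripper_width: 0.0521
grip_force: 63.4
```

```bash
python3 -c "
from h import *
go(.48,-.05,.156)
go(.432,-.340,.156)
im=eyes.get_image('scene');cv2.imwrite('pics/s3.png',cv2.resize(im[140:310,130:330],None,fx=3.5,fy=3.5,interpolation=2)[:,:,::-1])"
```

```text
t 5.825 pos [0.4636 0.2122 0.1574] yaw -10.64 tool z [ 0.004  0.001 -1.   ] w 0.05214846909105673 F [-0.3 -0.4 -2. ] grip 63.44391569495201 tip 0.011 q6 2.06
delta tool [0.0645 0.2547 0.0011] dist 0.263
t 5.825 pos [0.4636 0.2122 0.1574] yaw -10.64 tool z [ 0.004  0.001 -1.   ] w 0.05214846909105673 F [-0.3 -0.4 -2. ] grip 63.44391569495201 tip 0.011 q6 2.06
delta tool [0.0709 0.5486 0.0006] dist 0.553
```

View pics/s3.png

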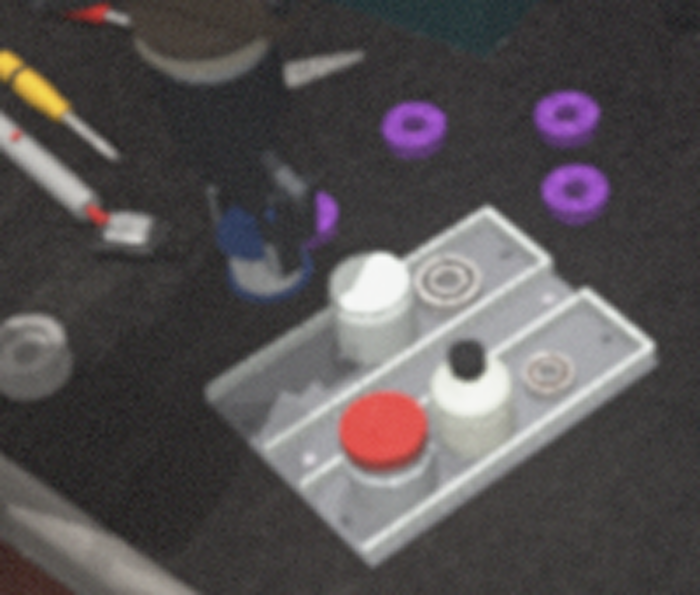

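Request:
step_arm:
  targets:
    - {"linear": [0.0129,0.0509,0],"dr": [0,0,0],"claw": -1}
    - {"linear": [0.0129,0.0509,0],"dr": [0,0,0],"claw": -1}
    - {"linear": [0.0129,0.0509,0],"dr": [0,0,0],"claw": -1}
    - {"linear": [0.0129,0.0509,0],"dr": [0,0,0],"claw": -1}
    - {"linear": [0.0129,0.0509,0],"dr": [0,0,0],"claw": -1}
    - {"linear": [0.0011,0.049,0],"dr": [0,0,0],"claw": -1}
    - {"linear": [0.0011,0.049,0],"dr": [0,0,0],"claw": -1}
    - {"linear": [0.0011,0.049,0],"dr": [0,0,0],"claw": -1}
    - {"linear": [0.0011,0.049,0],"dr": [0,0,0],"claw": -1}
    - {"linear": [0.0011,0.049,0],"dr": [0,0,0],"claw": -1}
    - {"linear": [0.0011,0.049,0],"dr": [0,0,0],"claw": -1}
    - {"linear": [0,0,0],"dr": [0,0,0],"claw": -1}

```text
time: 7.38
eef_pos: [0.4304, -0.3427, 0.1534]
orientation: [-3.127, 0.297, 0.002]
contact_force: [-0.0, 0.0, -2.5]
gripper_width: 0.052
grip_force: 63.8
```

```bash
python3 -c "
from h import *
go(.432,-.340,.0355)"
```

```text
t 7.375 pos [ 0.4304 -0.3427  0.1534] yaw -10.84 tool z [-0.001  0.001 -1.   ] w 0.05198813775123083 F [-0.   0.  -2.5] grip 63.778697457164526 tip 0.011 q6 0.97
delta tool [ 0.0012 -0.0028  0.1179] dist 0.118
```

Request:
step_arm:
  targets:
    - {"linear": [0,0,0.03],"dr": [0,0,0],"claw": -1}
    - {"linear": [0,0,0.035],"dr": [0,0,0],"claw": -1}
    - {"linear": [0,0,0.03],"dr": [0,0,0],"claw": -1}
    - {"linear": [0,0,0.015],"dr": [0,0,0],"claw": -1}
    - {"linear": [0,0,0.004],"dr": [0,0,0],"claw": -1}
    - {"linear": [0,0,0],"dr": [0,0,0],"claw": -1}
    - {"linear": [0,0,0],"dr": [0,0,0],"claw": -1}

```text
time: 8.25
eef_pos: [0.4318, -0.3404, 0.0419]
orientation: [3.127, -0.291, 0.002]
contact_force: [-0.1, 0.6, -2.4]
gripper_width: 0.0519
grip_force: 63.8
```

Request:
step_arm:
  targets:
    - {"linear": [0,0,0.004],"dr": [0,0,0],"claw": -1}
    - {"linear": [0,0,0.002],"dr": [0,0,0],"claw": -1}
    - {"linear": [0,0,0.0008],"dr": [0,0,0],"claw": -1}
    - {"linear": [0,0,0],"dr": [0,0,0],"claw": -1}

```text
time: 8.75
eef_pos: [0.4315, -0.3402, 0.0347]
orientation: [3.128, -0.292, 0.0]
contact_force: [-1.3, 2.1, 6.5]
gripper_width: 0.0521
grip_force: 64.7
```

Contact with the mat. Release and rise, then head back to the tin.

Request:
step_arm:
  targets:
    - {"linear": [0,0,0],"dr": [0,0,0],"claw": 1}
    - {"linear": [0,0,0],"dr": [0,0,0],"claw": 1}
    - {"linear": [0,0,0],"dr": [0,0,0],"claw": 1}
    - {"linear": [0,0,0],"dr": [0,0,0],"claw": 1}
    - {"linear": [0,0,-0.015],"dr": [0,0,0],"claw": 1}
    - {"linear": [0,0,-0.04],"dr": [0,0,0],"claw": 1}
    - {"linear": [0,0,-0.05],"dr": [0,0,0],"claw": 1}
    - {"linear": [0,0,-0.02],"dr": [0,0,0],"claw": 1}
    - {"linear": [0,0,0],"dr": [0,0,0],"claw": 1}

```text
time: 9.88
eef_pos: [0.4319, -0.3405, 0.1614]
orientation: [3.126, -0.291, 0.005]
contact_force: [0.4, 0.9, -0.3]
gripper_width: 0.0855
grip_force: 0.0
```

```bash
python3 -c "
from h import *
go(.5335,.1996,.16)
eyes.get_image('top')
for s,c,a,m in cands('top','solder_spool')[:2]: print(s,c,a,fit('top',c,[(.027,.003),(.027,.045)]))
eyes.get_image('scene')
for s,c,a,m in cands('scene','solder_spool')[:2]: print(s,c,a,fit('scene',c,[(.027,.003),(.027,.045)]))
"
```

```text
t 9.875 pos [ 0.4319 -0.3405  0.1614] yaw -10.65 tool z [ 0.003 -0.003 -1.   ] w 0.08554440607659936 F [ 0.4  0.9 -0.3] grip 0.0 tip 0.011 q6 0.97
delta tool [ 1.000e-04 -5.496e-01  2.000e-04] dist 0.55
0.51 [477.3989071  322.35519126] 366 [ 0.43309216 -0.33047686]
0.82 [406.07407407 380.48422497] 729 [ 0.43473044 -0.34028231]
```

Request:
step_arm:
  targets:
    - {"linear": [0,-0.05,0],"dr": [0,0,0],"claw": 1}
    - {"linear": [0,-0.05,0],"dr": [0,0,0],"claw": 1}
    - {"linear": [0,-0.05,0],"dr": [0,0,0],"claw": 1}
    - {"linear": [0,-0.05,0],"dr": [0,0,0],"claw": 1}
    - {"linear": [0,-0.05,0],"dr": [0,0,0],"claw": 1}
    - {"linear": [0,-0.05,0],"dr": [0,0,0],"claw": 1}
    - {"linear": [0,-0.05,0],"dr": [0,0,0],"claw": 1}
    - {"linear": [0,-0.05,0],"dr": [0,0,0],"claw": 1}
    - {"linear": [0,-0.05,0],"dr": [0,0,0],"claw": 1}
    - {"linear": [0,-0.05,0],"dr": [0,0,0],"claw": 1}
    - {"linear": [0,-0.05,0],"dr": [0,0,0],"claw": 1}
    - {"linear": [0,0,0],"dr": [0,0,0],"claw": 1}

```text
time: 11.58
eef_pos: [0.5329, 0.203, 0.1579]
orientation: [3.128, -0.286, -0.002]
contact_force: [-0.3, -0.9, 0.6]
gripper_width: 0.0846
grip_force: 0.0
```

Request:
step_arm:
  targets:
    - {"linear": [0,0,0],"dr": [0,0,0],"claw": 1}
    - {"linear": [0,0,0],"dr": [0,0,0],"claw": 1}

```text
time: 11.82
eef_pos: [0.533, 0.1993, 0.1588]
orientation: [3.127, -0.293, -0.001]
contact_force: [-0.7, -0.6, -0.0]
gripper_width: 0.0855
grip_force: 0.0
```

```bash
python3 -c "
from h import *
go(.5335,.1996,.034)"
```

```text
t 11.825 pos [0.533  0.1993 0.1588] yaw -10.72 tool z [-0.001 -0.    -1.   ] w 0.08550240382636434 F [-0.7 -0.6 -0. ] grip 0.0 tip 0.011 q6 2.0
delta tool [ 0.0005 -0.0004  0.1248] dist 0.125
```

Request:
step_arm:
  targets:
    - {"linear": [0,0,0.03],"dr": [0,0,0],"claw": 1}
    - {"linear": [0,0,0.03],"dr": [0,0,0],"claw": 1}
    - {"linear": [0,0,0.03],"dr": [0,0,0],"claw": 1}
    - {"linear": [0,0,0.02],"dr": [0,0,0],"claw": 1}
    - {"linear": [0,0,0.01],"dr": [0,0,0],"claw": 1}
    - {"linear": [0,0,0.005],"dr": [0,0,0],"claw": 1}
    - {"linear": [0,0,0],"dr": [0,0,0],"claw": 1}
    - {"linear": [0,0,0],"dr": [0,0,0],"claw": 1}

```text
time: 12.82
eef_pos: [0.5334, 0.2004, 0.0348]
orientation: [-3.128, 0.291, -0.002]
contact_force: [0.5, 0.3, -1.2]
gripper_width: 0.0853
grip_force: 0.0
```

Request:
step_arm:
  targets:
    - {"linear": [0,0,0],"dr": [0,0,0],"claw": -1}
    - {"linear": [0,0,0],"dr": [0,0,0],"claw": -1}
    - {"linear": [0,0,0],"dr": [0,0,0],"claw": -1}
    - {"linear": [0,0,0],"dr": [0,0,0],"claw": -1}
    - {"linear": [0,0,0],"dr": [0,0,0],"claw": -1}

```text
time: 13.45
eef_pos: [0.5333, 0.2004, 0.0351]
orientation: [-3.128, 0.291, -0.001]
contact_force: [-1.9, -0.3, 9.7]
gripper_width: 0.0565
grip_force: 62.6
```

Request:
step_arm:
  targets:
    - {"linear": [0,0,-0.005],"dr": [0,0,0],"claw": -1}
    - {"linear": [0,0,-0.015],"dr": [0,0,0],"claw": -1}
    - {"linear": [0,0,-0.03],"dr": [0,0,0],"claw": -1}
    - {"linear": [0,0,-0.04],"dr": [0,0,0],"claw": -1}
    - {"linear": [0,0,-0.035],"dr": [0,0,0],"claw": -1}
    - {"linear": [0,0,0],"dr": [0,0,0],"claw": -1}
    - {"linear": [0,0,0],"dr": [0,0,0],"claw": -1}

```text
time: 14.32
eef_pos: [0.5327, 0.2002, 0.1589]
orientation: [3.128, -0.291, -0.001]
contact_force: [0.1, -0.3, -2.4]
gripper_width: 0.056
grip_force: 64.2
```

```bash
python3 -c "
from h import *
go(.541,-.325,.160)"
```

```text
t 14.325 pos [0.5327 0.2002 0.1589] yaw -10.65 tool z [-0.001 -0.    -1.   ] w 0.05595466099049268 F [ 0.1 -0.3 -2.4] grip 64.15962445376863 tip 0.011 q6 2.0
delta tool [ 0.1052  0.5147 -0.001 ] dist 0.525
```

Request:
step_arm:
  targets:
    - {"linear": [0.0105,0.0515,0],"dr": [0,0,0],"claw": -1}
    - {"linear": [0.0105,0.0515,0],"dr": [0,0,0],"claw": -1}
    - {"linear": [0.0105,0.0515,0],"dr": [0,0,0],"claw": -1}
    - {"linear": [0.0105,0.0515,0],"dr": [0,0,0],"claw": -1}
    - {"linear": [0.0105,0.0515,0],"dr": [0,0,0],"claw": -1}
    - {"linear": [0.0105,0.0515,0],"dr": [0,0,0],"claw": -1}
    - {"linear": [0.0105,0.0515,0],"dr": [0,0,0],"claw": -1}
    - {"linear": [0.0105,0.0515,0],"dr": [0,0,0],"claw": -1}
    - {"linear": [0.0105,0.0515,0],"dr": [0,0,0],"claw": -1}
    - {"linear": [0.0105,0.0515,0],"dr": [0,0,0],"claw": -1}
    - {"linear": [0,0,0],"dr": [0,0,0],"claw": -1}
    - {"linear": [0,0,0],"dr": [0,0,0],"claw": -1}

```text
time: 15.82
eef_pos: [0.5406, -0.3247, 0.1578]
orientation: [-3.126, 0.292, 0.004]
contact_force: [-0.0, 0.5, -2.5]
gripper_width: 0.0563
grip_force: 64.4
```

Request:
step_arm:
  targets:
    - {"linear": [0,0,0.03],"dr": [0,0,0],"claw": -1}
    - {"linear": [0,0,0.035],"dr": [0,0,0],"claw": -1}
    - {"linear": [0,0,0.03],"dr": [0,0,0],"claw": -1}
    - {"linear": [0,0,0.015],"dr": [0,0,0],"claw": -1}
    - {"linear": [0,0,0.007],"dr": [0,0,0],"claw": -1}
    - {"linear": [0,0,0],"dr": [0,0,0],"claw": -1}
    - {"linear": [0,0,0],"dr": [0,0,0],"claw": -1}

```text
time: 16.7
eef_pos: [0.5416, -0.3254, 0.0432]
orientation: [3.127, -0.291, 0.002]
contact_force: [0.4, 0.8, -2.2]
gripper_width: 0.0562
grip_force: 64.4
```

Needs about z = 0.034.

Request:
step_arm:
  targets:
    - {"linear": [0,0,0.005],"dr": [0,0,0],"claw": -1}
    - {"linear": [0,0,0.002],"dr": [0,0,0],"claw": -1}
    - {"linear": [0,0,0.0015],"dr": [0,0,0],"claw": -1}
    - {"linear": [0,0,0],"dr": [0,0,0],"claw": -1}
    - {"linear": [0,0,0],"dr": [0,0,0],"claw": -1}

```text
time: 17.32
eef_pos: [0.5411, -0.3252, 0.0341]
orientation: [3.128, -0.292, 0.0]
contact_force: [-2.8, 1.7, 6.4]
gripper_width: 0.0564
grip_force: 65.1
```

Request:
step_arm:
  targets:
    - {"linear": [0,0,0],"dr": [0,0,0],"claw": 1}
    - {"linear": [0,0,0],"dr": [0,0,0],"claw": 1}
    - {"linear": [0,0,0],"dr": [0,0,0],"claw": 1}
    - {"linear": [0,0,0],"dr": [0,0,0],"claw": 1}
    - {"linear": [0,0,-0.015],"dr": [0,0,0],"claw": 1}
    - {"linear": [0,0,-0.04],"dr": [0,0,0],"claw": 1}
    - {"linear": [0,0,-0.05],"dr": [0,0,-10],"claw": 1}
    - {"linear": [0,0,-0.02],"dr": [0,0,-10],"claw": 1}
    - {"linear": [0,0,0],"dr": [0,0,-10],"claw": 1}
    - {"linear": [0,0,0],"dr": [0,0,-10],"claw": 1}
    - {"linear": [0,0,0],"dr": [0,0,-10],"claw": 1}
    - {"linear": [0,0,0],"dr": [0,0,-10],"claw": 1}

```text
time: 18.82
eef_pos: [0.5412, -0.3252, 0.1599]
orientation: [2.85, 1.319, 0.001]
contact_force: [0.4, -0.5, 0.2]
gripper_width: 0.0852
grip_force: 0.0
```

Request:
step_arm:
  targets:
    - {"linear": [0,0,0],"dr": [0,0,-10],"claw": 1}
    - {"linear": [0,0,0],"dr": [0,0,-10],"claw": 1}
    - {"linear": [0,0,0],"dr": [0,0,-10],"claw": 1}
    - {"linear": [0,0,0],"dr": [0,0,0],"claw": 1}

```text
time: 19.32
eef_pos: [0.5412, -0.3252, 0.1597]
orientation: [2.418, 2.004, 0.0]
contact_force: [0.3, 0.8, 0.2]
gripper_width: 0.0854
grip_force: 0.0
```

```bash
python3 -c "
from h import *
im=eyes.get_image('top');cv2.imwrite('pics/t4.png',im[:,:,::-1])
for t in('bearing_large','press_block'):
  for s,c,a,m in cands('top',t,8): print(t,s,c,a,fit('top',c,PROF[t]))
go(.595,.1865,.12)
"
```

```text
bearing_large 0.9 [232.0280112  176.91036415] 357 [0.72054096 0.17172979]
bearing_large 0.8 [162.91338583 184.18635171] 381 [0.70299044 0.31458561]
bearing_large 0.75 [207.35087719 148.17293233] 399 [0.78027261 0.22550781]
bearing_large 0.71 [158.752      241.69866667] 375 [0.58383685 0.31734269]
bearing_large 0.6 [222.06077348 238.05524862] 362 [0.59393931 0.18741724]
press_block 0.77 [390.11325503 271.63590604] 1192 [ 0.53322626 -0.15631606]
press_block 0.71 [222.45868946 238.10541311] 351 [0.59505206 0.18849608]
press_block 0.5 [472.09233449 266.43728223] 574 [ 0.54670349 -0.32594376]
t 19.475 pos [ 0.5412 -0.3252  0.1592] yaw 79.15 tool z [ 0. -0. -1.] w 0.08539227416649935 F [ 1.4 -0.3  0.5] grip 0.0 tip 0.011 q6 -0.46
delta tool [ 0.5127 -0.0435  0.039 ] dist 0.516
```

View pics/t4.png

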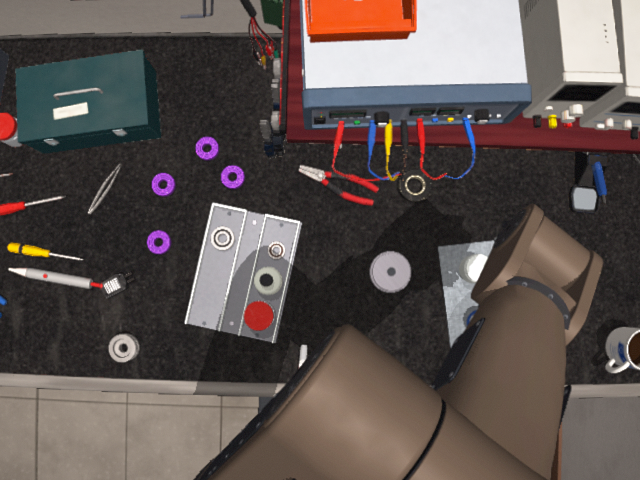

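Request:
step_arm:
  targets:
    - {"linear": [0.0513,-0.0043,0.0039],"dr": [0,0,0],"claw": 1}
    - {"linear": [0.0513,-0.0043,0.0039],"dr": [0,0,0],"claw": 1}
    - {"linear": [0.0513,-0.0043,0.0039],"dr": [0,0,0],"claw": 1}
    - {"linear": [0.0513,-0.0043,0.0039],"dr": [0,0,0],"claw": 1}
    - {"linear": [0.0513,-0.0043,0.0039],"dr": [0,0,0],"claw": 1}
    - {"linear": [0.0513,-0.0043,0.0039],"dr": [0,0,0],"claw": 1}
    - {"linear": [0.0513,-0.0043,0.0039],"dr": [0,0,0],"claw": 1}
    - {"linear": [0.0513,-0.0043,0.0039],"dr": [0,0,0],"claw": 1}
    - {"linear": [0.0513,-0.0043,0.0039],"dr": [0,0,0],"claw": 1}
    - {"linear": [0.0513,-0.0043,0.0039],"dr": [0,0,0],"claw": 1}
    - {"linear": [0,0,0],"dr": [0,0,0],"claw": 1}
    - {"linear": [0,0,0],"dr": [0,0,0],"claw": 1}

```text
time: 20.98
eef_pos: [0.5935, 0.1867, 0.1196]
orientation: [2.419, 2.005, -0.001]
contact_force: [-0.3, -0.7, -0.3]
gripper_width: 0.0854
grip_force: 0.0
```

```bash
python3 -c "
from h import *
go(.5947,.187,.035)"
```

```text
t 20.975 pos [0.5935 0.1867 0.1196] yaw 79.3 tool z [-0. -0. -1.] w 0.08541213952621231 F [-0.3 -0.7 -0.3] grip 0.0 tip 0.011 q6 0.39
delta tool [0.0005 0.0011 0.0846] dist 0.085
```

Request:
step_arm:
  targets:
    - {"linear": [0,0.001,0.03],"dr": [0,0,0],"claw": 1}
    - {"linear": [0,0,0.03],"dr": [0,0,0],"claw": 1}
    - {"linear": [0,0,0.02],"dr": [0,0,0],"claw": 1}
    - {"linear": [0,0,0.01],"dr": [0,0,0],"claw": 1}
    - {"linear": [0,0,0.008],"dr": [0,0,0],"claw": 1}
    - {"linear": [0,0,0],"dr": [0,0,0],"claw": 1}
    - {"linear": [0,0,0],"dr": [0,0,0],"claw": 1}

```text
time: 21.85
eef_pos: [0.595, 0.1868, 0.0223]
orientation: [2.418, 2.005, 0.001]
contact_force: [-0.0, 0.8, -0.4]
gripper_width: 0.0855
grip_force: 0.0
```

```bash
python3 -c "
from h import *
go(.5947,.187,.017)
im=eyes.get_image('scene');cv2.imwrite('pics/s5.png',cv2.resize(im[140:290,170:340],None,fx=4,fy=4,interpolation=2)[:,:,::-1])"
```

```text
t 21.85 pos [0.595  0.1868 0.0223] yaw 79.35 tool z [ 0.001  0.    -1.   ] w 0.08551114679676308 F [-0.   0.8 -0.4] grip 0.0 tip 0.011 q6 0.38
delta tool [ 0.0002 -0.0003  0.0053] dist 0.005
```

View pics/s5.png

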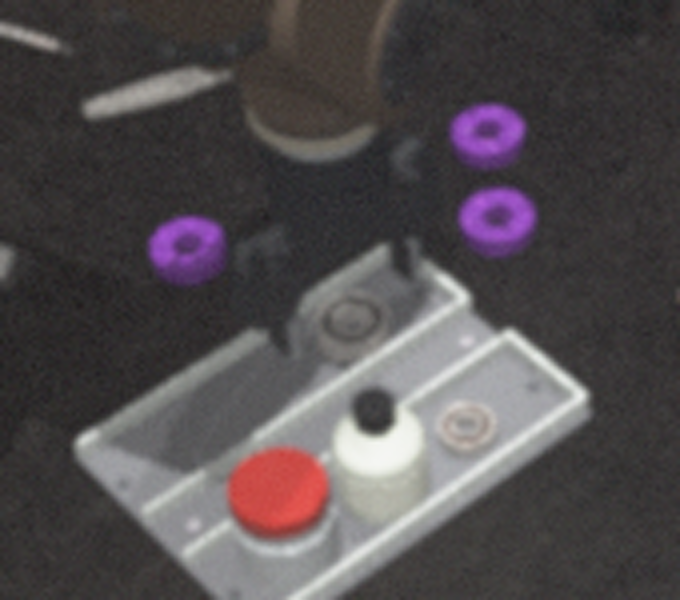

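Request:
step_arm:
  targets:
    - {"linear": [0,0,0.005],"dr": [0,0,0],"claw": 0.35}
    - {"linear": [0,0,0],"dr": [0,0,0],"claw": 0.35}
    - {"linear": [0,0,0],"dr": [0,0,0],"claw": 0.35}
    - {"linear": [0,0,0],"dr": [0,0,0],"claw": 0.35}

```text
time: 22.4
eef_pos: [0.5947, 0.1868, 0.0167]
orientation: [2.418, 2.006, 0.0]
contact_force: [-0.0, -0.8, -1.0]
gripper_width: 0.0576
grip_force: 0.0
```

```bash
python3 -c "
from h import *
go(.5947,.187,.017)
im=eyes.get_image('scene');cv2.imwrite('pics/s6.png',cv2.resize(im[180:250,210:300],None,fx=8,fy=8,interpolation=2)[:,:,::-1])"
```

```text
t 22.4 pos [0.5947 0.1868 0.0167] yaw 79.35 tool z [ 0. -0. -1.] w 0.057583103056453734 F [-0.  -0.8 -1. ] grip 0.0 tip 0.011 q6 0.38
delta tool [ 0.0002 -0.0001 -0.0003] dist 0.0
```

View pics/s6.png

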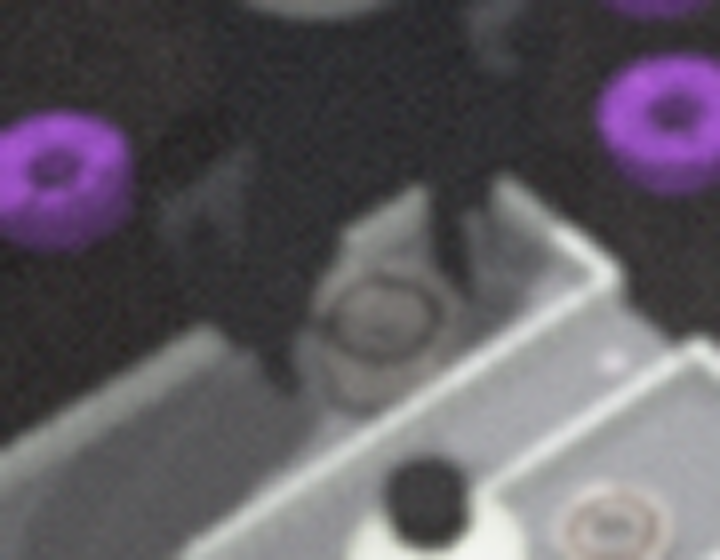

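Request:
step_arm:
  targets:
    - {"linear": [0,0,0],"dr": [0,0,0],"claw": 0.2}
    - {"linear": [0,0,0],"dr": [0,0,0],"claw": -1}
    - {"linear": [0,0,0],"dr": [0,0,0],"claw": -1}
    - {"linear": [0,0,0],"dr": [0,0,0],"claw": -1}
    - {"linear": [0,0,0],"dr": [0,0,0],"claw": -1}

```text
time: 23.08
eef_pos: [0.5948, 0.1867, 0.0173]
orientation: [2.418, 2.005, 0.001]
contact_force: [-2.3, -0.0, 6.3]
gripper_width: 0.0439
grip_force: 60.7
```

Request:
step_arm:
  targets:
    - {"linear": [0,0,-0.004],"dr": [0,0,0],"claw": -1}
    - {"linear": [0,0,-0.01],"dr": [0,0,0],"claw": -1}
    - {"linear": [0,0,-0.03],"dr": [0,0,0],"claw": -1}
    - {"linear": [0,0,-0.04],"dr": [0,0,0],"claw": -1}
    - {"linear": [0,0,-0.04],"dr": [0,0,0],"claw": -1}
    - {"linear": [0,0,0],"dr": [0,0,0],"claw": -1}
    - {"linear": [0,0,0],"dr": [0,0,0],"claw": -1}

```text
time: 23.95
eef_pos: [0.5943, 0.1866, 0.1404]
orientation: [-2.418, -2.006, 0.001]
contact_force: [-0.8, 0.4, -1.3]
gripper_width: 0.0439
grip_force: 61.4
```

```bash
python3 -c "
from h import *
go(.533,-.1563,.14)
im=eyes.get_image('scene');cv2.imwrite('pics/s7.png',cv2.resize(im[130:280,190:340],None,fx=4,fy=4,interpolation=2)[:,:,::-1])"
```

```text
t 23.95 pos [0.5943 0.1866 0.1404] yaw 79.35 tool z [-0.001 -0.    -1.   ] w 0.04393529230856133 F [-0.8  0.4 -1.3] grip 61.35147328488529 tip 0.011 q6 0.38
delta tool [-0.3484  0.0031  0.0005] dist 0.348
```

View pics/s7.png

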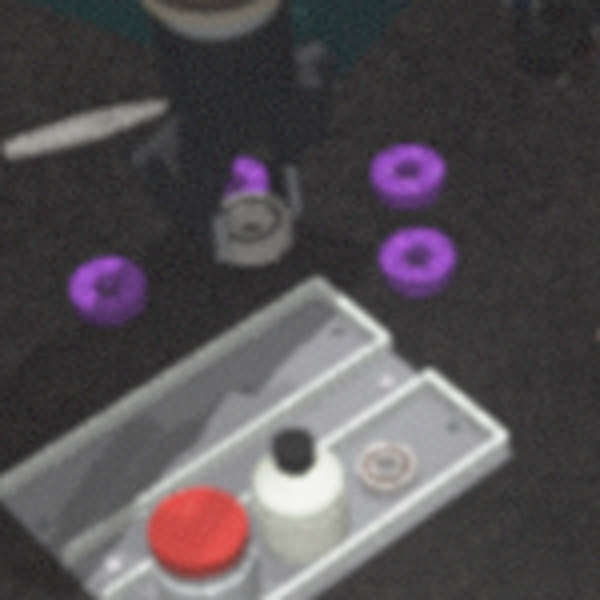

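Request:
step_arm:
  targets:
    - {"linear": [-0.0435,0.0004,0],"dr": [0,0,0],"claw": -1}
    - {"linear": [-0.0435,0.0004,0],"dr": [0,0,0],"claw": -1}
    - {"linear": [-0.0435,0.0004,0],"dr": [0,0,0],"claw": -1}
    - {"linear": [-0.0435,0.0004,0],"dr": [0,0,0],"claw": -1}
    - {"linear": [-0.0435,0.0004,0],"dr": [0,0,0],"claw": -1}
    - {"linear": [-0.0435,0.0004,0],"dr": [0,0,0],"claw": -1}
    - {"linear": [-0.0435,0.0004,0],"dr": [0,0,0],"claw": -1}
    - {"linear": [-0.0435,0.0004,0],"dr": [0,0,0],"claw": -1}
    - {"linear": [0,0,0],"dr": [0,0,0],"claw": -1}
    - {"linear": [0,0,0],"dr": [0,0,0],"claw": -1}

```text
time: 25.25
eef_pos: [0.5332, -0.1555, 0.1398]
orientation: [-2.417, -2.004, 0.001]
contact_force: [0.5, -0.4, -0.8]
gripper_width: 0.0438
grip_force: 61.4
```

Request:
step_arm:
  targets:
    - {"linear": [0,0,0.03],"dr": [0,0,0],"claw": -1}
    - {"linear": [0,0,0.03],"dr": [0,0,0],"claw": -1}
    - {"linear": [0,0,0.025],"dr": [0,0,0],"claw": -1}
    - {"linear": [0,0,0.01],"dr": [0,0,0],"claw": -1}
    - {"linear": [0,0,0.004],"dr": [0,0,0],"claw": -1}
    - {"linear": [0,0,0],"dr": [0,0,0],"claw": -1}
    - {"linear": [0,0,0],"dr": [0,0,0],"claw": -1}

```text
time: 26.12
eef_pos: [0.5339, -0.156, 0.0425]
orientation: [2.417, 2.005, 0.001]
contact_force: [0.2, 0.1, -0.9]
gripper_width: 0.0436
grip_force: 61.3
```

```bash
python3 -c "
from h import *
go(.533,-.1563,.0338)
im=eyes.get_image('scene');cv2.imwrite('pics/s8.png',cv2.resize(im[230:350,290:440],None,fx=4,fy=4,interpolation=2)[:,:,::-1])
print(proj('scene',[.533,-.1563,.02]))
for t in('press_block','bearing_large'):
  for s,c,a,m in cands('scene',t,8): print(t,s,c,a,fit('scene',c,PROF[t]))"
```

```text
t 26.125 pos [ 0.5339 -0.156   0.0425] yaw 79.35 tool z [ 0.001 -0.001 -1.   ] w 0.04360426158788743 F [ 0.2  0.1 -0.9] grip 61.33674804121256 tip 0.011 q6 -0.22
delta tool [-0.0005 -0.0008  0.0087] dist 0.009
[[357.31614498 303.64474148]]
press_block 0.77 [358.1322314  311.89421488] 605 [ 0.52440922 -0.16489832]
bearing_large 0.82 [216.74903475 202.40926641] 259 [0.58424083 0.31604305]
bearing_large 0.73 [248.33783784 176.81981982] 222 [0.70417746 0.31212453]
bearing_large 0.64 [361.11979167 300.53645833] 192 [ 0.55012755 -0.15541508]
bearing_large 0.62 [291.02702703 198.24324324] 111 [0.70828348 0.16875165]
```

View pics/s8.png

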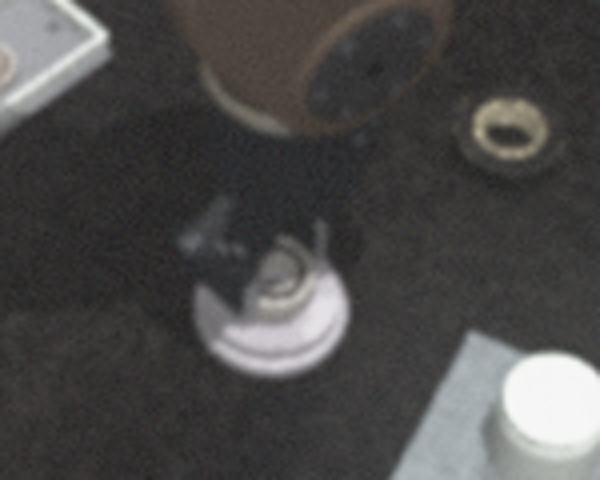

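Request:
step_arm:
  targets:
    - {"linear": [-0.0005,-0.0008,0.005],"dr": [0,0,0],"claw": -1}
    - {"linear": [0,0,0.002],"dr": [0,0,0],"claw": -1}
    - {"linear": [0,0,0.0015],"dr": [0,0,0],"claw": -1}
    - {"linear": [0,0,0],"dr": [0,0,0],"claw": -1}
    - {"linear": [0,0,0],"dr": [0,0,0],"claw": -1}

```text
time: 26.9
eef_pos: [0.5326, -0.1562, 0.0333]
orientation: [-2.418, -2.006, 0.0]
contact_force: [-1.7, 1.2, 3.2]
gripper_width: 0.0437
grip_force: 61.8
```

Contact. Release, rise, and turn back.

Request:
step_arm:
  targets:
    - {"linear": [0,0,0],"dr": [0,0,0],"claw": 0.3}
    - {"linear": [0,0,0],"dr": [0,0,0],"claw": 1}
    - {"linear": [0,0,0],"dr": [0,0,0],"claw": 1}
    - {"linear": [0,0,0],"dr": [0,0,0],"claw": 1}
    - {"linear": [0,0,-0.015],"dr": [0,0,0],"claw": 1}
    - {"linear": [0,0,-0.04],"dr": [0,0,0],"claw": 1}
    - {"linear": [0,0,-0.05],"dr": [0,0,0],"claw": 1}
    - {"linear": [0,0,-0.03],"dr": [0,0,10],"claw": 1}
    - {"linear": [0,0,0],"dr": [0,0,10],"claw": 1}
    - {"linear": [0,0,0],"dr": [0,0,10],"claw": 1}
    - {"linear": [0,0,0],"dr": [0,0,10],"claw": 1}
    - {"linear": [0,0,0],"dr": [0,0,10],"claw": 1}

```text
time: 28.4
eef_pos: [0.5326, -0.1562, 0.1693]
orientation: [3.041, 0.787, 0.001]
contact_force: [-0.0, 1.1, -0.8]
gripper_width: 0.0857
grip_force: 0.0
```

Request:
step_arm:
  targets:
    - {"linear": [0,0,0],"dr": [0,0,10],"claw": 1}
    - {"linear": [0,0,0],"dr": [0,0,10],"claw": 1}
    - {"linear": [0,0,0],"dr": [0,0,10],"claw": 1}
    - {"linear": [0,0,0],"dr": [0,0,10],"claw": 1}
    - {"linear": [0,0,0],"dr": [0,0,0],"claw": 1}

```text
time: 29.02
eef_pos: [0.5326, -0.1562, 0.1691]
orientation: [3.128, -0.29, 0.001]
contact_force: [0.1, 0.3, -0.3]
gripper_width: 0.0853
grip_force: 0.0
```

```bash
python3 -c "
from h import *
go(.5411,-.3252,.16)
im=eyes.get_image('scene');cv2.imwrite('pics/s9.png',im[150:450,180:580,::-1])
PROF['bearing_large']=[(.0235,.02),(.0235,.034)]
for t in('bearing_large','press_block'):
  for s,c,a,m in cands('scene',t,8): print(t,s,c,a,fit('scene',c,PROF[t]))
for t,p in(('grease_tin',[(.029,.003),(.029,.043),(.025,.061)]),('solder_spool',[(.027,.003),(.027,.045)])):
  for s,c,a,m in cands('scene',t,2): print(t,s,c,a,fit('scene',c,p))"
```

```text
t 29.025 pos [ 0.5326 -0.1562  0.1691] yaw -10.58 tool z [ 0.001 -0.    -1.   ] w 0.08531163761419958 F [ 0.1  0.3 -0.3] grip 0.0 tip 0.011 q6 1.35
delta tool [0.0393 0.1646 0.0092] dist 0.169
bearing_large 0.93 [357.09235669 300.92993631] 314 [ 0.53475783 -0.1541812 ]
bearing_large 0.73 [216.736 203.192] 250 [0.57235826 0.30168466]
bearing_large 0.67 [248.08490566 176.50943396] 212 [0.69304151 0.30103129]
bearing_large 0.46 [294.04411765 195.78431373] 204 [0.7080009  0.15763116]
press_block 0.6 [356.82966226 309.19089574] 681 [ 0.52859105 -0.15858958]
grease_tin 0.59 [426.93564356 336.27227723] 808 [ 0.54554503 -0.32434909]
solder_spool 0.68 [405.81887755 380.78061224] 784 [ 0.43387663 -0.34020071]
solder_spool 0.21 [356.74768824 308.5680317 ] 757 [ 0.51914362 -0.16391778]
```

View pics/s9.png

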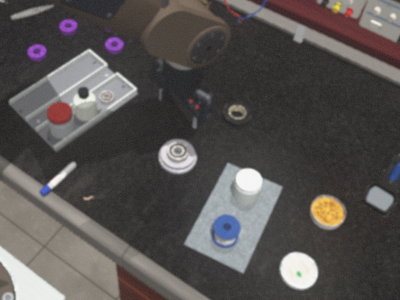

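Request:
step_arm:
  targets:
    - {"linear": [0.0098,0.0412,0.0023],"dr": [0,0,0],"claw": 1}
    - {"linear": [0.0098,0.0412,0.0023],"dr": [0,0,0],"claw": 1}
    - {"linear": [0.0098,0.0412,0.0023],"dr": [0,0,0],"claw": 1}
    - {"linear": [0.0098,0.0412,0.0023],"dr": [0,0,0],"claw": 1}
    - {"linear": [0,0,0],"dr": [0,0,0],"claw": 1}
    - {"linear": [0,0,0],"dr": [0,0,0],"claw": 1}

```text
time: 30.02
eef_pos: [0.5405, -0.3249, 0.1588]
orientation: [-3.128, 0.291, 0.001]
contact_force: [0.9, 0.3, -0.3]
gripper_width: 0.0856
grip_force: 0.0
```

Request:
step_arm:
  targets:
    - {"linear": [0,0,0.03],"dr": [0,0,0],"claw": 1}
    - {"linear": [0,0,0.035],"dr": [0,0,0],"claw": 1}
    - {"linear": [0,0,0.03],"dr": [0,0,0],"claw": 1}
    - {"linear": [0,0,0.02],"dr": [0,0,0],"claw": 1}
    - {"linear": [0,0,0.01],"dr": [0,0,0],"claw": 1}
    - {"linear": [0,0,0],"dr": [0,0,0],"claw": 1}
    - {"linear": [0,0,0],"dr": [0,0,0],"claw": 1}

```text
time: 30.9
eef_pos: [0.5411, -0.3256, 0.035]
orientation: [3.127, -0.291, 0.002]
contact_force: [0.4, -0.7, -1.6]
gripper_width: 0.0856
grip_force: 0.0
```

Request:
step_arm:
  targets:
    - {"linear": [0,0,0.001],"dr": [0,0,0],"claw": -1}
    - {"linear": [0,0,0],"dr": [0,0,0],"claw": -1}
    - {"linear": [0,0,0],"dr": [0,0,0],"claw": -1}
    - {"linear": [0,0,0],"dr": [0,0,0],"claw": -1}
    - {"linear": [0,0,0],"dr": [0,0,0],"claw": -1}

```text
time: 31.52
eef_pos: [0.5409, -0.3256, 0.0341]
orientation: [3.127, -0.292, 0.001]
contact_force: [-2.0, 0.9, 7.4]
gripper_width: 0.0561
grip_force: 63.5
```

Request:
step_arm:
  targets:
    - {"linear": [0,0,-0.005],"dr": [0,0,0],"claw": -1}
    - {"linear": [0,0,-0.015],"dr": [0,0,0],"claw": -1}
    - {"linear": [0,0,-0.03],"dr": [0,0,0],"claw": -1}
    - {"linear": [0,0,-0.04],"dr": [0,0,0],"claw": -1}
    - {"linear": [0,0,-0.035],"dr": [0,0,0],"claw": -1}
    - {"linear": [0,0,0],"dr": [0,0,0],"claw": -1}
    - {"linear": [0,0,0],"dr": [0,0,0],"claw": -1}

```text
time: 32.4
eef_pos: [0.5404, -0.3251, 0.1577]
orientation: [-3.128, 0.291, 0.001]
contact_force: [-0.3, 0.6, -1.9]
gripper_width: 0.056
grip_force: 64.1
```

```bash
python3 -c "
from h import *
go(.5333,.2004,.16)"
```

```text
t 32.4 pos [ 0.5404 -0.3251  0.1577] yaw -10.65 tool z [-0.001  0.    -1.   ] w 0.056018908927512795 F [-0.3  0.6 -1.9] grip 64.14212064963067 tip 0.011 q6 1.11
delta tool [-0.104  -0.5152 -0.0022] dist 0.526
```

Request:
step_arm:
  targets:
    - {"linear": [-0.0104,-0.0515,0],"dr": [0,0,0],"claw": -1}
    - {"linear": [-0.0104,-0.0515,0],"dr": [0,0,0],"claw": -1}
    - {"linear": [-0.0104,-0.0515,0],"dr": [0,0,0],"claw": -1}
    - {"linear": [-0.0104,-0.0515,0],"dr": [0,0,0],"claw": -1}
    - {"linear": [-0.0104,-0.0515,0],"dr": [0,0,0],"claw": -1}
    - {"linear": [-0.0104,-0.0515,0],"dr": [0,0,0],"claw": -1}
    - {"linear": [-0.0104,-0.0515,0],"dr": [0,0,0],"claw": -1}
    - {"linear": [-0.0104,-0.0515,0],"dr": [0,0,0],"claw": -1}
    - {"linear": [-0.0104,-0.0515,0],"dr": [0,0,0],"claw": -1}
    - {"linear": [-0.0104,-0.0515,0],"dr": [0,0,0],"claw": -1}
    - {"linear": [0,0,0],"dr": [0,0,0],"claw": -1}
    - {"linear": [0,0,0],"dr": [0,0,0],"claw": -1}

```text
time: 33.9
eef_pos: [0.5331, 0.1997, 0.1569]
orientation: [3.127, -0.29, -0.003]
contact_force: [0.5, 0.1, -1.6]
gripper_width: 0.0557
grip_force: 64.4
```

Request:
step_arm:
  targets:
    - {"linear": [0,0,0.03],"dr": [0,0,0],"claw": -1}
    - {"linear": [0,0,0.03],"dr": [0,0,0],"claw": -1}
    - {"linear": [0,0,0.025],"dr": [0,0,0],"claw": -1}
    - {"linear": [0,0,0],"dr": [0,0,0],"claw": -1}
    - {"linear": [0,0,0],"dr": [0,0,0],"claw": -1}

```text
time: 34.52
eef_pos: [0.5341, 0.1992, 0.0736]
orientation: [-3.128, 0.293, -0.001]
contact_force: [0.6, -0.6, -1.9]
gripper_width: 0.056
grip_force: 64.5
```

```bash
python3 -c "
from h import *
go(.5333,.2004,.0351)"
```

```text
t 34.525 pos [0.5341 0.1992 0.0736] yaw -10.71 tool z [ 0. -0. -1.] w 0.05603072170533527 F [ 0.6 -0.6 -1.9] grip 64.5144475986308 tip 0.011 q6 2.0
delta tool [-0.0011 -0.001   0.0385] dist 0.039
```

Request:
step_arm:
  targets:
    - {"linear": [-0.001,-0.001,0.015],"dr": [0,0,0],"claw": -1}
    - {"linear": [0,0,0.012],"dr": [0,0,0],"claw": -1}
    - {"linear": [0,0,0.007],"dr": [0,0,0],"claw": -1}
    - {"linear": [0,0,0.002],"dr": [0,0,0],"claw": -1}
    - {"linear": [0,0,0.002],"dr": [0,0,0],"claw": -1}
    - {"linear": [0,0,0],"dr": [0,0,0],"claw": -1}
    - {"linear": [0,0,0],"dr": [0,0,0],"claw": -1}

```text
time: 35.4
eef_pos: [0.533, 0.2011, 0.0351]
orientation: [-3.128, 0.291, -0.001]
contact_force: [-0.3, 0.4, -1.6]
gripper_width: 0.0559
grip_force: 64.5
```

Request:
step_arm:
  targets:
    - {"linear": [0,0,0.0008],"dr": [0,0,0],"claw": -1}
    - {"linear": [0,0,0],"dr": [0,0,0],"claw": -1}
    - {"linear": [0,0,0],"dr": [0,0,0],"claw": 1}
    - {"linear": [0,0,0],"dr": [0,0,0],"claw": 1}
    - {"linear": [0,0,0],"dr": [0,0,0],"claw": 1}
    - {"linear": [0,0,0],"dr": [0,0,0],"claw": 1}
    - {"linear": [0,0,-0.015],"dr": [0,0,0],"claw": 1}
    - {"linear": [0,0,-0.04],"dr": [0,0,0],"claw": 1}
    - {"linear": [0,0,-0.05],"dr": [0,0,0],"claw": 1}
    - {"linear": [0,0,-0.02],"dr": [0,0,0],"claw": 1}
    - {"linear": [0,0,0],"dr": [0,0,0],"claw": 1}
    - {"linear": [0,0,0],"dr": [0,0,0],"claw": 1}

```text
time: 36.9
eef_pos: [0.5325, 0.201, 0.1588]
orientation: [3.128, -0.292, -0.001]
contact_force: [0.3, -0.0, 0.6]
gripper_width: 0.0858
grip_force: 0.0
```

```bash
python3 -c "
from h import *
go(.4315,-.3402,.16)"
```

```text
t 36.9 pos [0.5325 0.201  0.1588] yaw -10.65 tool z [-0.001 -0.    -1.   ] w 0.08584071225883877 F [ 0.3 -0.   0.6] grip 0.0 tip 0.011 q6 2.0
delta tool [ 0.0008  0.5505 -0.001 ] dist 0.551
```

Request:
step_arm:
  targets:
    - {"linear": [0.0008,0.0505,0],"dr": [0,0,0],"claw": 1}
    - {"linear": [0,0.05,0],"dr": [0,0,0],"claw": 1}
    - {"linear": [0,0.05,0],"dr": [0,0,0],"claw": 1}
    - {"linear": [0,0.05,0],"dr": [0,0,0],"claw": 1}
    - {"linear": [0,0.05,0],"dr": [0,0,0],"claw": 1}
    - {"linear": [0,0.05,0],"dr": [0,0,0],"claw": 1}
    - {"linear": [0,0.05,0],"dr": [0,0,0],"claw": 1}
    - {"linear": [0,0.05,0],"dr": [0,0,0],"claw": 1}
    - {"linear": [0,0.05,0],"dr": [0,0,0],"claw": 1}
    - {"linear": [0,0.05,0],"dr": [0,0,0],"claw": 1}
    - {"linear": [0,0.05,0],"dr": [0,0,0],"claw": 1}
    - {"linear": [0,0,0],"dr": [0,0,0],"claw": 1}

```text
time: 38.4
eef_pos: [0.4309, -0.3427, 0.1578]
orientation: [-3.127, 0.297, 0.002]
contact_force: [-0.2, 1.0, -0.7]
gripper_width: 0.0854
grip_force: 0.0
```

Request:
step_arm:
  targets:
    - {"linear": [0,0,0.03],"dr": [0,0,0],"claw": 1}
    - {"linear": [0,0,0.03],"dr": [0,0,0],"claw": 1}
    - {"linear": [0,0,0],"dr": [0,0,0],"claw": 1}
    - {"linear": [0,0,0],"dr": [0,0,0],"claw": 1}

```text
time: 38.9
eef_pos: [0.4322, -0.3398, 0.0997]
orientation: [-3.128, 0.291, 0.0]
contact_force: [0.2, 0.2, 0.2]
gripper_width: 0.0852
grip_force: 0.0
```

```bash
python3 -c "
from h import *
go(.4315,-.3402,.0347)"
```

```text
t 38.9 pos [ 0.4322 -0.3398  0.0997] yaw -10.62 tool z [-0.  0. -1.] w 0.08521582994043367 F [0.2 0.2 0.2] grip 0.0 tip 0.011 q6 0.97
delta tool [-0.0006  0.0006  0.065 ] dist 0.065
```

Request:
step_arm:
  targets:
    - {"linear": [-0.0006,0.0006,0.03],"dr": [0,0,0],"claw": 1}
    - {"linear": [0,0,0.02],"dr": [0,0,0],"claw": 1}
    - {"linear": [0,0,0.01],"dr": [0,0,0],"claw": 1}
    - {"linear": [0,0,0.005],"dr": [0,0,0],"claw": 1}
    - {"linear": [0,0,0],"dr": [0,0,0],"claw": 1}
    - {"linear": [0,0,0],"dr": [0,0,0],"claw": 1}
    - {"linear": [0,0,0],"dr": [0,0,0],"claw": -1}
    - {"linear": [0,0,0],"dr": [0,0,0],"claw": -1}
    - {"linear": [0,0,0],"dr": [0,0,0],"claw": -1}
    - {"linear": [0,0,0],"dr": [0,0,0],"claw": -1}
    - {"linear": [0,0,0],"dr": [0,0,0],"claw": -1}

```text
time: 40.28
eef_pos: [0.4314, -0.3406, 0.035]
orientation: [3.128, -0.291, 0.001]
contact_force: [-1.5, 1.2, 8.7]
gripper_width: 0.052
grip_force: 61.6
```

Request:
step_arm:
  targets:
    - {"linear": [0,0,-0.005],"dr": [0,0,0],"claw": -1}
    - {"linear": [0,0,-0.015],"dr": [0,0,0],"claw": -1}
    - {"linear": [0,0,-0.03],"dr": [0,0,0],"claw": -1}
    - {"linear": [0,0,-0.04],"dr": [0,0,0],"claw": -1}
    - {"linear": [0,0,-0.035],"dr": [0,0,0],"claw": -1}
    - {"linear": [0,0,0],"dr": [0,0,0],"claw": -1}
    - {"linear": [0,0,0],"dr": [0,0,0],"claw": -1}

```text
time: 41.15
eef_pos: [0.4309, -0.3402, 0.1588]
orientation: [-3.128, 0.292, 0.001]
contact_force: [0.1, 0.2, -2.8]
gripper_width: 0.0523
grip_force: 63.4
```

```bash
python3 -c "
from h import *
go(.48,-.05,.16)
go(.4631,.2121,.16)"
```

```text
t 41.15 pos [ 0.4309 -0.3402  0.1588] yaw -10.65 tool z [-0.  0. -1.] w 0.05233862505310632 F [ 0.1  0.2 -2.8] grip 63.37092778645456 tip 0.011 q6 0.97
delta tool [-0.0054 -0.2943 -0.0011] dist 0.294
t 41.15 pos [ 0.4309 -0.3402  0.1588] yaw -10.65 tool z [-0.  0. -1.] w 0.05233862505310632 F [ 0.1  0.2 -2.8] grip 63.37092778645456 tip 0.011 q6 0.97
delta tool [-0.0704 -0.5487 -0.001 ] dist 0.553
```

Request:
step_arm:
  targets:
    - {"linear": [-0.0009,-0.049,0],"dr": [0,0,0],"claw": -1}
    - {"linear": [-0.0009,-0.049,0],"dr": [0,0,0],"claw": -1}
    - {"linear": [-0.0009,-0.049,0],"dr": [0,0,0],"claw": -1}
    - {"linear": [-0.0009,-0.049,0],"dr": [0,0,0],"claw": -1}
    - {"linear": [-0.0009,-0.049,0],"dr": [0,0,0],"claw": -1}
    - {"linear": [-0.0009,-0.049,0],"dr": [0,0,0],"claw": -1}
    - {"linear": [-0.013,-0.051,0],"dr": [0,0,0],"claw": -1}
    - {"linear": [-0.013,-0.051,0],"dr": [0,0,0],"claw": -1}
    - {"linear": [-0.013,-0.051,0],"dr": [0,0,0],"claw": -1}
    - {"linear": [-0.013,-0.051,0],"dr": [0,0,0],"claw": -1}
    - {"linear": [-0.013,-0.051,0],"dr": [0,0,0],"claw": -1}
    - {"linear": [0,0,0],"dr": [0,0,0],"claw": -1}

```text
time: 42.65
eef_pos: [0.4624, 0.2147, 0.1578]
orientation: [3.128, -0.285, -0.003]
contact_force: [0.0, 0.2, -1.9]
gripper_width: 0.0523
grip_force: 63.7
```

Request:
step_arm:
  targets:
    - {"linear": [0,0,0],"dr": [0,0,0],"claw": -1}
    - {"linear": [0,0,0.03],"dr": [0,0,0],"claw": -1}
    - {"linear": [0,0,0.02],"dr": [0,0,0],"claw": -1}
    - {"linear": [0,0,0],"dr": [0,0,0],"claw": -1}
    - {"linear": [0,0,0],"dr": [0,0,0],"claw": -1}

```text
time: 43.28
eef_pos: [0.4639, 0.2113, 0.1096]
orientation: [3.128, -0.293, 0.0]
contact_force: [-0.3, -1.3, -1.3]
gripper_width: 0.052
grip_force: 63.8
```

```bash
python3 -c "
from h import *
go(.4631,.2121,.0355)"
```

```text
t 43.275 pos [0.4639 0.2113 0.1096] yaw -10.71 tool z [ 0. -0. -1.] w 0.05203475902567573 F [-0.3 -1.3 -1.3] grip 63.789539812132716 tip 0.011 q6 2.06
delta tool [-0.0009 -0.0006  0.0741] dist 0.074
```

Request:
step_arm:
  targets:
    - {"linear": [-0.0009,-0.0006,0.03],"dr": [0,0,0],"claw": -1}
    - {"linear": [0,0,0.02],"dr": [0,0,0],"claw": -1}
    - {"linear": [0,0,0.014],"dr": [0,0,0],"claw": -1}
    - {"linear": [0,0,0.006],"dr": [0,0,0],"claw": -1}
    - {"linear": [0,0,0.003],"dr": [0,0,0],"claw": -1}
    - {"linear": [0,0,0],"dr": [0,0,0],"claw": -1}
    - {"linear": [0,0,0],"dr": [0,0,0],"claw": -1}

```text
time: 44.15
eef_pos: [0.4629, 0.2128, 0.0366]
orientation: [-3.128, 0.291, -0.001]
contact_force: [0.4, 0.8, -1.9]
gripper_width: 0.0522
grip_force: 63.8
```

Request:
step_arm:
  targets:
    - {"linear": [0,0,0.001],"dr": [0,0,0],"claw": -1}
    - {"linear": [0,0,0.0005],"dr": [0,0,0],"claw": -1}
    - {"linear": [0,0,0],"dr": [0,0,0],"claw": 1}
    - {"linear": [0,0,0],"dr": [0,0,0],"claw": 1}
    - {"linear": [0,0,0],"dr": [0,0,0],"claw": 1}
    - {"linear": [0,0,0],"dr": [0,0,0],"claw": 1}
    - {"linear": [0,0,-0.015],"dr": [0,0,0],"claw": 1}
    - {"linear": [0,0,-0.04],"dr": [0,0,0],"claw": 1}
    - {"linear": [0,0,-0.05],"dr": [0,0,0],"claw": 1}
    - {"linear": [0,0,-0.05],"dr": [0,0,0],"claw": 1}
    - {"linear": [0,0,0],"dr": [0,0,0],"claw": 1}

```text
time: 45.52
eef_pos: [0.4638, 0.2132, 0.1939]
orientation: [-3.125, 0.291, -0.011]
contact_force: [0.7, -0.1, -0.2]
gripper_width: 0.0851
grip_force: 0.0
```

Request:
step_arm:
  targets:
    - {"linear": [0.013,0.051,0],"dr": [0,0,0],"claw": 1}
    - {"linear": [0.013,0.051,0],"dr": [0,0,0],"claw": 1}
    - {"linear": [0.013,0.051,0],"dr": [0,0,0],"claw": 1}
    - {"linear": [0.013,0.051,0],"dr": [0,0,0],"claw": 1}
    - {"linear": [0.013,0.051,0],"dr": [0,0,0],"claw": 1}
    - {"linear": [0.0009,0.05,0],"dr": [0,0,0],"claw": 1}
    - {"linear": [0.0009,0.05,0],"dr": [0,0,0],"claw": 1}
    - {"linear": [0.0009,0.05,0],"dr": [0,0,0],"claw": 1}
    - {"linear": [0.0009,0.05,0],"dr": [0,0,0],"claw": 1}
    - {"linear": [0.0009,0.05,0],"dr": [0,0,0],"claw": 1}
    - {"linear": [0.0009,0.05,0],"dr": [0,0,0],"claw": 1}
    - {"linear": [0,0,0],"dr": [0,0,0],"claw": 1}

```text
time: 47.02
eef_pos: [0.4283, -0.3482, 0.189]
orientation: [-3.127, 0.297, 0.001]
contact_force: [-0.8, 0.2, -1.1]
gripper_width: 0.0852
grip_force: 0.0
```

```bash
python3 -c "
from h import *
go(.4631,.2121,.16)
im=eyes.get_image('top');cv2.imwrite('pics/t10.png',im[:,:,::-1])
PROF['bearing_large']=[(.0235,.02),(.0235,.034)]
for t in PROF:
  for s,c,a,m in cands('top',t,6): print(t,round(s,2),c.round(1),a,fit('top',c,PROF[t]).round(4))"
```

```text
t 47.025 pos [ 0.4283 -0.3482  0.189 ] yaw -10.85 tool z [-0.001  0.    -1.   ] w 0.08515666352543382 F [-0.8  0.2 -1.1] grip 0.0 tip 0.011 q6 0.96
delta tool [-0.0713 -0.5568  0.0291] dist 0.562
screw_jar 0.74 [205.8 302.4] 667 [0.4636 0.2101]
screw_jar 0.68 [259.1 314.9] 741 [0.4418 0.1042]
solder_spool 0.81 [205.9 302.3] 731 [0.4634 0.2127]
oil_bottle 0.89 [267.3 280.2] 629 [0.5097 0.0909]
grease_tin 0.83 [212.4 266.4] 730 [0.5351 0.2023]
grease_tin 0.53 [244.5 267.2] 8532 [0.5349 0.1377]
bearing_large 0.91 [207.1 148.2] 351 [0.7763 0.223 ]
bearing_large 0.77 [158.8 242. ] 401 [0.5818 0.3129]
bearing_large 0.74 [392.2 271.8] 363 [ 0.5316 -0.1569]
bearing_large 0.72 [232.3 176.5] 393 [0.7181 0.1688]
bearing_large 0.6 [162.8 184.2] 368 [0.6999 0.3106]
bearing_small 0.68 [276.  250.5] 204 [0.5711 0.0771]
bearing_small 0.18 [268.1 280.1] 624 [0.5107 0.0914]
press_block 0.94 [389.2 271.7] 961 [ 0.533  -0.1545]
```

View pics/t10.png

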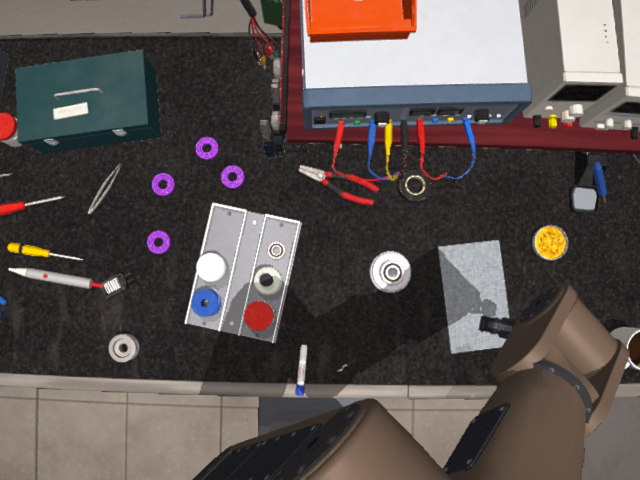

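All supplies are back within about 3 mm of where they stood. The bearing at (392,272) sits centred on the block, and the arm is clear.

```bash
python3 -c "
from workcell import arm
print(arm.hand_in())"
```

```text
the job is handed in; nothing more can be done
None
```

The job is handed in (no verdict was returned). The last picture shows the large bearing centred on the press block to about 2 mm, with the tin and spool upright within about 3 mm of their starting places and the other lane's things where they were.

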